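Lock the dummy-load plug into the sleeve port

TASK

Fit the red finned dummy-load plug to the test port: draw the port's steel sleeve back until its catch holds it, lay the plug in the channel with its nose towards the port, and push it fully home so that the sleeve springs forward by itself and locks it. Keep off the sleeve once the nose is in the port, leave the plug lying there locked, and do not disturb the other things on the bench.

Things in the scene. Friction and masses are not known exactly. Their poses are not given: they have to be found in the camera images.
- port: Fixed sleeve-lock test port on a grey base plate 290 x 100 x 12 mm. Origin on the bench; x points the way the plug goes in, z up. Port axis at y = 0, 55 mm above the bench. Along x: plug channel -152 to -4 mm, sleeve 2 to 46 mm, bare tube, blue housing 78 to 130 mm (76 mm wide, top 85 mm above the bench). With the sleeve forward an inner dog blocks the mouth to the plug.
- channel (a point): centre of the floor of the open-topped aluminium plug channel, at x = -78 mm of the port, 35 mm above the bench. Floor flat, 148 mm long along the port's x, 44 mm wide inside; side walls with a small outward flare end 12 mm above the floor, 59 mm over all; open at the -x end, closed at the +x end by the port's face plate
- mouth (a point): centre of the port's mouth (27 mm wide) on the front of the face plate, at x = -4 mm on the port's axis; the plug's body stops against this face
- sleeve_mid (a point): middle of the steel sleeve, on the port's axis (x = 24 mm with the sleeve forward); travels with the sleeve. Sleeve 44 mm long: knurled waist 46 mm in diameter and 34 mm long, a rim 52 mm in diameter and 5 mm wide at each end. Can be gripped across its sides from above
- sleeve (a joint): sleeve drawn back along the port's +x, m: 0 fully forward (start), 0.022 rear stop. Spring pushes forward, 3 N at 0, 9 N at the stop. Drawn past 0.017 and let go, a catch holds it at about 0.0165. The plug's nose trips the catch (about 8 N) some 3.5 mm short of home; the sleeve springs to 0 and locks it. A plug left short of home stops the sleeve at about 0.008
- catch (a joint): green catch stud on top of the port's tube, height in m: 0 = hidden under the sleeve (start) or drawn in, 0.005 = popped up in front of the sleeve and holding it back
- plug: Loose dummy-load plug, 0.18 to 0.33 kg: red finned square body 80 mm long (x) by 40 by 40 mm; round steel nose 22 mm across and 43 mm long on its +x end, 20 mm above the underside. Origin at the centre of the body's underside, z up. Starts flat on the bench. In the channel it has 2 mm play each side; fully home its origin is at x = -44 mm of the port; locked, it has 3 mm end play
- nose_tip (a point): centre of the end of the plug's nose, at x = +83 mm of the plug; fully home it is at x = +39 mm of the port, on the port's axis
- canister: bystander: screw-top aluminium canister, 64 mm across, 85 mm tall; origin at the centre of its underside
- ferrite: bystander: squat black ferrite ring core, 64 mm across, 30 mm tall; origin at the centre of its underside
- switch_housing: bystander: translucent blue switch housing, 50 x 70 x 43 mm tall; origin at the centre of its underside
- bracket: bystander: zinc-plated steel L-shaped panel bracket, 60 x 100 x 60 mm tall; origin under the centre of its foot
- jumper_carrier: bystander: white plastic jumper strip carrier, an open tray 50 x 140 x 22 mm; origin at the centre of its underside
- screwdriver: bystander: orange-handled screwdriver, 190 mm long, lying on the bench
Not all that is in view belongs to the job. What is shaped like the plug but pink or yellow is not meant.

How it is judged:
By the outcome, as a careful person would: the job done as asked, in the order asked, and still so for the second after the job is handed in, with the robot touching nothing.
It also fails if it takes over 53 s, if anything falls off the work surface, if the arm or the gripper's body presses on something with over 40 N, if the wrist force passes 120 N, or if a joint passes its speed limit or range.

ROBOT

A 7-joint arm with a two-finger parallel gripper is mounted at the origin on the work surface. World frame = base frame: x ahead of the robot, y to its left, z up, the work surface at z = 0. Lengths are in m, angles in rad, forces in N, time in s.
With the tool pointing down it reaches from about 0.4 to 0.85 m from the base axis. Payload 4.5 kg.
Tool frame: the origin (TCP) lies between the finger pads; the fingertips stand 19 mm ahead of it and the grasp point (between the pads) is the TCP (r.tips_ahead is the distance from the TCP to the fingertips, in m); z points along the fingers, y is the line along which they close (so a half turn about z gives the same grasp; the last joint's range is limited). The gripper opens to 88 mm and grips with 3 to 60 N. Pads are 18 mm wide; open, the fingers measure 123 mm over their backs; the gripper's body (75 mm by 187 mm) begins 45 mm behind the grasp point.
Start: joints at [-1.099, 0.689, -0.195, 1.565, 0.157, 0.902, -0.215], TCP at [0.265, 0.566, 0.233] pointing down, gripper open.
Joint ranges: [-3.01, 3.01], [-0.46, 2.08], [-1.47, 1.51], [0.13, 2.56], [-1, 4.14], [0.04, 2.09], [-2.66, 2.66]. Speed limits (rad/s): [2.57, 2.57, 3.14, 3.14, 3.14, 3.14, 3.14].

INTERFACE

Orientations are given as a unit quaternion [x, y, z, w].
In Python, from plant import r, cams, models gives the robot as it stands. The module is installed in compiled form; this text tells all that it offers.
- The arm moves only by the tool jog_arm, never from a script. Its arguments are lists of equal length, an entry for each row: "turn": the turn, a rotation vector about the tool's x, y, z in rad, a list of three; "translation": the shift along the tool's x, y, z in m, a list of three; "grip": the closure, from 0 (fully open) to 1 (shut). In form: {"turn": [[ax, ay, az], ...], "translation": [[tx, ty, tz], ...], "grip": [grip, ...]}. A call has 1 to 20 rows; each row is the pose to reach, as a shift and turn from the pose commanded when the call began, along the tool's axes at that moment; what a row does not reach only later rows make up. A row lasts 1/8 s, in which the tool goes at most 62.5 mm and 10.7 degrees, less where a joint would pass 70% of its speed; a pose out of reach is approached as far as the arm can. A call with a gripper value outside its range is refused whole. The fingers move at their own pace and stop on an object; "force" is the grip in N (left out, the last holds). Time passes only in rows, so rows that repeat a pose let the fingers close. It gives the time, the measured TCP pose, the force, the opening and the grip force at its end, in the units of the state.
- r.get_state(): the state, without advancing time (a new reading comes with each control period).
- cams.snapshot(name): name is "side" or "top" or "wrist"; returns the picture (480x640x3 uint8, red, green, blue); there is no depth.
- cams.camera_params(name): a dict with "fx", "fy", "cx", "cy" (pixels), "eye" and "orientation" of the camera in the world. Camera axes: x right, y up, looking along -z (the intrinsics and any distortion apply to the point x, -y, -z); pixel columns grow to the right and rows downward; lengths in m; the calibration is good to about 2 mm. A picture is of the moment at which its call begins: read the wrist's pose just before it. camera_params takes no time and is no camera call; for the wrist camera it gives the pose at the moment of the call.
- r.finish_job(): hands the job in; it is judged then, once.
Trained networks look in the newest picture that a camera, given by its name, has taken for a name from the list of things; names that differ only in an ending like _2 or _b are one class to them, and where a whole thing is asked for, a point or a joint stands for the part that bears it (a point fixed in the world has none). Each returns a list of dicts, best first, with "p" (0 to 1); they miss things now and then, are a little off and sometimes report something else, mostly with a low value. They report only what shows in the picture. A call takes as long as a camera call. They do not tell look-alikes from the thing itself.
- models.find_in(camera, name): "position" ([x, y, z] in m, in world coordinates, good to about 4 mm: the middle of the surface that is visible of it).
- models.masks_of(camera, name): "pixels" (480x640 bool, what is visible of it).
- models.place_of(camera, name): "position" ([x, y, z] in m, in world coordinates, good to about 4 mm: a listed point, or the origin of a listed thing).
The state is a dict: "clock": time; "q": joint angles; "qd": joint speeds; "joint_torque": joint torques, N m; "tool_pos": TCP position; "eef_rot": TCP orientation; "contact_force": force on the tool from outside, world axes, zero at the start; "moment": the same for the moment, N m; "opening": opening from 0.0 (shut) to 1.0 (fully open); "finger_force": force on a finger pad.
Only numpy, scipy, OpenCV 4.12 (cv2) and the standard library are available. Lean on these libraries where they do the work, as an engineer would, in place of code of your own. Each camera call takes 0.05 s, during which the arm holds its last target. There are 200 camera calls.

## Working session

There is one attempt and no reset: what is moved stays moved. The work goes in short steps, Python scripts to look and compute and a tool call to move; the robot and the scene stay as the last step left them, time stands still between calls to the robot, and variables do not carry over. Pictures are saved under pics/ and viewed, at most 10 in all, crops included, and the job is handed in when it is done.

Besides the shell and the picture viewer there is one more tool, called after "Emit:" by a JSON object that holds its "op" and its "data". jog_arm: Moves the arm, as the interface text tells. Its arguments: {"type":"object","properties":{"turn":{"type":"array"},"translation":{"type":"array"},"grip":{"type":"array"},"force":{"type":"number"}},"required":["turn","translation","grip"]}

```bash
mkdir -p pics; cat > h.py <<'E'
from plant import r, cams, models
import numpy as np, cv2
from scipy.spatial.transform import Rotation as R
def snap(n,f):
    im=cams.snapshot(n); cv2.imwrite('pics/'+f,im[:,:,::-1]); return im
def proj(n,P):
    c=cams.camera_params(n); p=R.from_quat(c['orientation']).inv().apply(np.atleast_2d(P)-c['eye']) if len(np.shape(c['orientation']))==1 else (np.atleast_2d(P)-c['eye'])@np.array(c['orientation'])
    x,y,z=p.T
    return np.c_[c['cx']+c['fx']*x/-z, c['cy']+c['fy']*-y/-z]
def ray(n,uv,z):
    c=cams.camera_params(n); uv=np.atleast_2d(uv).astype(float)
    d=np.c_[(uv[:,0]-c['cx'])/c['fx'],-(uv[:,1]-c['cy'])/c['fy'],-np.ones(len(uv))]
    d=R.from_quat(c['orientation']).apply(d); e=np.array(c['eye'])
    return e+d*((z-e[2])/d[:,2])[:,None]
E
python3 - <<'E'
from h import *
np.set_printoptions(precision=4,suppress=True)
print(r.get_state())
for n in('top','side'):
    a=snap(n,n+'0.png'); print(n,cams.camera_params(n))
    for t in('plug','nose_tip','port','channel','mouth','sleeve_mid'):
        print(t,[(np.round(d['position'],4),round(d['p'],2)) for d in models.place_of(n,t)])
E
```

```text
{'clock': 0.0, 'q': array([-1.0992,  0.69  , -0.1945,  1.5663,  0.1573,  0.9025, -0.2151]), 'qd': array([ 0.0005,  0.0016, -0.0002, -0.0011,  0.    ,  0.0002,  0.0008]), 'joint_torque': array([ -0.0003, -52.7562,  -1.267 , -15.3431,  -0.0526,   0.0063,
         0.0002]), 'tool_pos': array([0.2648, 0.5655, 0.2325]), 'eef_rot': array([ 0.2171,  0.9761, -0.0009, -0.0001]), 'contact_force': array([0.7768, 0.0597, 0.0473]), 'moment': array([-0.0485, -0.0059,  0.0101]), 'finger_force': 0.0, 'opening': 0.9990198920382629}
top {'fx': 558.4837177587825, 'fy': 558.4837177587825, 'cx': 322.8478841859898, 'cy': 240.44877290564693, 'eye': array([ 0.3963, -0.1568,  1.3846]), 'orientation': array([ 0.044 , -0.0477, -0.6991,  0.7121])}
plug [(array([ 0.7158, -0.3562,  0.001 ]), 0.96), (array([ 0.5418, -0.4046,  0.0009]), 0.7), (array([ 0.6605, -0.5376,  0.0014]), 0.67), (array([ 0.4523, -0.5244, -0.0015]), 0.64), (array([ 0.5379, -0.3234,  0.0171]), 0.31)]
nose_tip [(array([ 0.3932, -0.464 ,  0.0219]), 0.96), (array([ 0.6362, -0.3363,  0.0185]), 0.93), (array([ 0.5378, -0.3182,  0.0178]), 0.91), (ar
[... 397 characters left out ...]
ntation': array([-0.0245,  0.3636,  0.9301, -0.0452])}
plug [(array([ 0.5431, -0.4043, -0.0034]), 0.92), (array([ 0.4554, -0.5216, -0.0031]), 0.76), (array([ 0.6616, -0.5411,  0.0002]), 0.7), (array([ 0.713 , -0.3611, -0.0007]), 0.66)]
nose_tip [(array([ 0.6342, -0.3342,  0.0181]), 0.89), (array([ 0.6558, -0.4594,  0.0212]), 0.82), (array([ 0.5373, -0.3214,  0.0205]), 0.71), (array([ 0.3902, -0.4665,  0.0207]), 0.65)]
port [(array([0.5424, 0.1778, 0.0039]), 0.75)]
channel [(array([0.5428, 0.0982, 0.0366]), 0.83), (array([0.5453, 0.1741, 0.0572]), 0.53)]
mouth [(array([0.3881, 0.1679, 0.0045]), 0.65), (array([0.544 , 0.172 , 0.0542]), 0.6)]
sleeve_mid [(array([0.5446, 0.198 , 0.0547]), 0.78)]
```

View pics/top0.png

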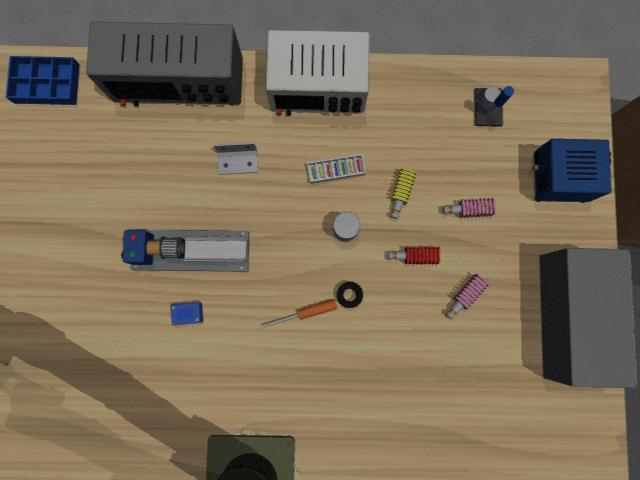

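View pics/side0.png

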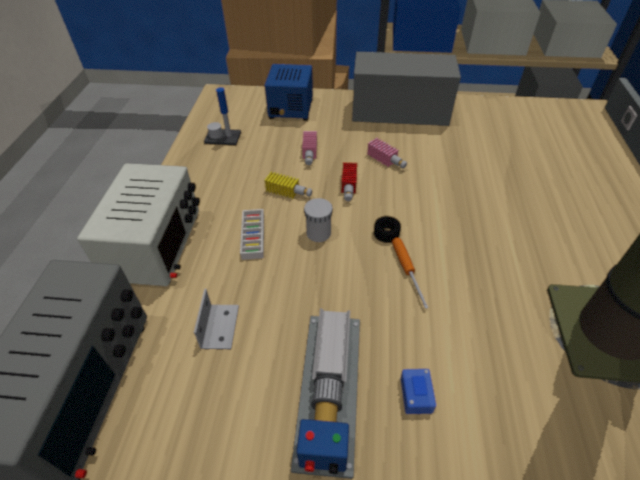

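The top view shows the red plug at about (415,255), nose pointing left (+y). The port lies at (125–248, 250), its channel opening to the right and its sleeve near (172,247). Both networks agree with the side view, where the plug is at (349,180) and the port at (330,390). I'll move over the sleeve next.

Emit:
{"op": "jog_arm", "data": {"turn": [[0,0,1.16],[0,0,1.16],[0,0,1.16],[0,0,1.16],[0,0,1.16],[0,0,1.16],[0,0,1.16],[0,0,1.16],[0,0,1.16],[0,0,1.16],[0,0,1.16],[0,0,1.16]], "translation": [[-0.41,-0.214,-0.02],[-0.41,-0.214,-0.02],[-0.41,-0.214,-0.02],[-0.41,-0.214,-0.02],[-0.41,-0.214,-0.02],[-0.41,-0.214,-0.02],[-0.41,-0.214,-0.02],[-0.41,-0.214,-0.02],[-0.41,-0.214,-0.02],[-0.41,-0.214,-0.02],[-0.41,-0.214,-0.02],[-0.41,-0.214,-0.02]], "grip": [0,0,0,0,0,0,0,0,0,0,0,0]}}

```text
clock: 2.2
tool_pos: [0.5448, 0.1998, 0.2533]
eef_rot: [0.716, 0.698, 0.0, -0.0]
contact_force: [-1.0, 0.3, -0.4]
opening: 0.997
finger_force: 0.0
```

```bash
cat >> h.py <<'E'
np.set_printoptions(precision=4,suppress=True)
def delta(pos,yaw):
    "tool-frame shift and turn to world pos, tool-down with tool y axis at heading yaw (deg)"
    s=r.get_state(); T=R.from_quat(s['eef_rot']); y=np.radians(yaw)
    Y=np.array([np.cos(y),np.sin(y),0]); Z=np.array([0,0,-1.]); G=R.from_matrix(np.c_[np.cross(Y,Z),Y,Z])
    return T.inv().apply(np.array(pos)-s['tool_pos']),(T.inv()*G).as_rotvec()
def st():
    s=r.get_state(); T=R.from_quat(s['eef_rot']).as_matrix()
    print(s['clock'],s['tool_pos'],'yhead',np.degrees(np.arctan2(T[1,1],T[0,1])),'z',T[:,2],'F',s['contact_force'],'op',s['opening'],'ff',s['finger_force'])
E
python3 - <<'E'
from h import *
st(); snap('wrist','w1.png'); print(cams.camera_params('wrist'))
for t in('port','channel','mouth','sleeve_mid'):
    print(t,[(d['position'],round(d['p'],2)) for d in models.place_of('wrist',t)])
E
```

```text
2.2 [0.5448 0.1998 0.2533] yhead -1.4088986731990372 z [-0.0005  0.0005 -1.    ] F [-0.9933  0.2547 -0.4334] op 0.9967904069718786 ff 0.0
{'fx': 336.5316732752374, 'fy': 336.5316732752374, 'cx': 320.94783214848525, 'cy': 242.19048620620373, 'eye': array([0.5457, 0.2676, 0.4053]), 'orientation': array([-0.133 ,  0.0015, -0.0123,  0.991 ])}
port [([0.5408, 0.1791, 0.0023], 0.87), ([0.389, 0.1651, -0.0006], 0.34)]
channel [([0.5438, 0.1008, 0.0348], 0.95), ([0.3936, -0.1075, -0.0015], 0.25)]
mouth [([0.5487, 0.1752, 0.0531], 0.73)]
sleeve_mid [([0.5447, 0.2014, 0.0499], 0.82)]
```

View pics/w1.png

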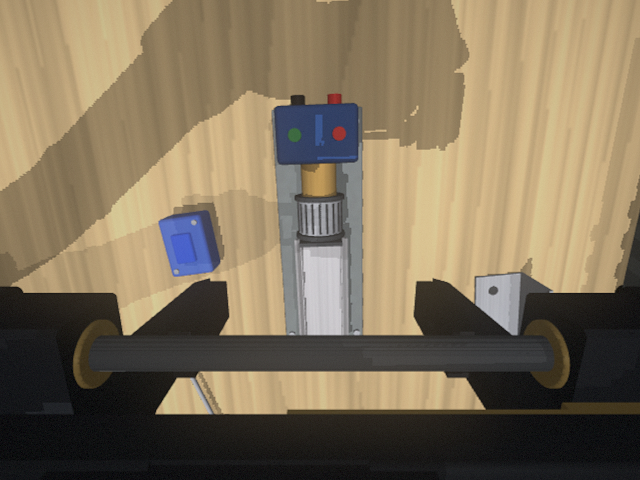

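The wrist view shows the housing at (317,133), the sleeve between its rims at rows ~197 and ~238 and column ~320, and the channel below it. I'll fit the port pose from pixel edges.

```bash
python3 - <<'E'
from h import *
im=cv2.imread('pics/w1.png').astype(int)
# scan rows for plate edges (grey vs wood: saturation)
hsv=cv2.cvtColor(im.astype(np.uint8),cv2.COLOR_BGR2HSV)
L=[];Rr=[]
for v in range(250,330,5):
    low=hsv[v,230:420,1]<60; u=np.where(low)[0]+230; L.append((u.min(),v)); Rr.append((u.max()+1,v))
print(L,Rr)
for E in(L,Rr):
    P=ray('wrist',E,0.012); c=np.polyfit(P[:,1],P[:,0],1); print('edge dx/dy',c[0],'x at y=.18',np.polyval(c,.18))
print('housing top',ray('wrist',[(276,107),(357,104),(278,163),(358,162)],.085))
print('rims',ray('wrist',[(298,240),(343,240),(321,238),(321,195)],.081)[:, :2])
for v in range(185,250,2): print(v,im[v,321].tolist(),end=' ')
print()
print(proj('top',[[.5445,.2,.055]]))
t=cv2.imread('pics/top0.png'); h=cv2.cvtColor(t,cv2.COLOR_BGR2HSV)
A=[];B=[]
for u in range(190,246,6):
    w=np.where(h[220:285,u,1]<60)[0]+220; A.append((u,w.min())); B.append((u,w.max()+1))
for E in(A,B):
    P=ray('top',E,0.012); c=np.polyfit(P[:,1],P[:,0],1); print(E[0],E[-1],'edge dx/dy',c[0],'x at .18',np.polyval(c,.18))
E
```

```text
[(np.int64(281), 250), (np.int64(281), 255), (np.int64(281), 260), (np.int64(282), 265), (np.int64(282), 270), (np.int64(282), 275), (np.int64(283), 280), (np.int64(283), 285), (np.int64(283), 290), (np.int64(284), 295), (np.int64(284), 300), (np.int64(284), 305), (np.int64(285), 310), (np.int64(285), 315), (np.int64(285), 320), (np.int64(286), 325)] [(np.int64(363), 250), (np.int64(363), 255), (np.int64(362), 260), (np.int64(363), 265), (np.int64(362), 270), (np.int64(363), 275), (np.int64(363), 280), (np.int64(363), 285), (np.int64(363), 290), (np.int64(363), 295), (np.int64(363), 300), (np.int64(363), 305), (np.int64(363), 310), (np.int64(363), 315), (np.int64(363), 320), (np.int64(363), 325)]
edge dx/dy -0.0056329364889851855 x at y=.18 0.49414631238054885
edge dx/dy -0.011492102980298414 x at y=.18 0.5938660698161439
housing top [[0.5074 0.3048 0.085 ]
 [0.5794 0.3054 0.085 ]
 [0.5063 0.2563 0.085 ]
 [0.5804 0.2552 0.085 ]]
rims [[0.5213 0.1809]
 [0.5661 0.1797]
 [0.5442 0.1824]
 [0.5454 0.2251]]
185 [89, 151, 189] 187 [88, 152, 188] 189 [88, 152, 189] 191 [90, 153, 191] 193 [89, 153, 188] 195 [84, 142, 177] 197 [55, 65, 71] 199 [88, 88, 90] 201 [72, 72, 73] 203 [155, 151, 149] 205 [154, 151, 149] 207 [149, 145, 144] 209 [146, 143, 142] 211 [147, 143, 143] 213 [148, 144, 144] 215 [147, 142, 141] 217 [142, 138, 138] 219 [147, 141, 142] 221 [146, 142, 141] 223 [147, 144, 143] 225 [144, 139, 139] 227 [141, 137, 136] 229 [139, 135, 136] 231 [138, 135, 134] 233 [96, 94, 95] 235 [158, 154, 152] 237 [67, 67, 69] 239 [80, 81, 81] 241 [74, 74, 77] 243 [79, 79, 80] 245 [80, 80, 79] 247 [191, 188, 190] 249 [184, 181, 183] 
[[171.329  248.1205]]
(190, np.int64(230)) (244, np.int64(231)) edge dx/dy -0.004689939047272152 x at .18 0.5942760810687658
(190, np.int64(271)) (244, np.int64(271)) edge dx/dy -0.018548733487467228 x at .18 0.4932829205213839
```

Emit:
{"op": "jog_arm", "data": {"turn": [[0,0,-0.03],[0,0,-0.03],[0,0,-0.03],[0,0,-0.03],[0,0,-0.03],[0,0,-0.03],[0,0,-0.03],[0,0,-0.03],[0,0,-0.03],[0,0,-0.03],[0,0,-0.03],[0,0,-0.03]], "translation": [[0.0022,-0.0008,0.06],[0.0022,-0.0008,0.12],[0.0022,-0.0008,0.16],[0.0022,-0.0008,0.185],[0.0022,-0.0008,0.197],[0.0022,-0.0008,0.197],[0.0022,-0.0008,0.197],[0.0022,-0.0008,0.197],[0.0022,-0.0008,0.197],[0.0022,-0.0008,0.197],[0.0022,-0.0008,0.197],[0.0022,-0.0008,0.197]], "grip": [0,0,0,0,0,0,1,1,1,1,1,1], "force": 40}}

```text
clock: 3.95
tool_pos: [0.5435, 0.2007, 0.0564]
eef_rot: [0.706, 0.708, -0.001, -0.001]
contact_force: [-4.5, 0.0, 5.9]
opening: 0.514
finger_force: 40.0
```

Opening is about 45 mm, so the grip is on the waist. Draw it back.

Emit:
{"op": "jog_arm", "data": {"turn": [[0,0,0],[0,0,0],[0,0,0],[0,0,0],[0,0,0],[0,0,0],[0,0,0]], "translation": [[0.004,0,0],[0.008,0,0],[0.012,0,0],[0.016,0,0],[0.02,0,0],[0.0215,0,0],[0.0215,0,0]], "grip": [1,1,1,1,1,1,1]}}

```text
clock: 4.82
tool_pos: [0.5434, 0.2174, 0.0563]
eef_rot: [0.707, 0.707, -0.004, 0.001]
contact_force: [-4.2, -7.8, 8.2]
opening: 0.512
finger_force: 40.0
```

Emit:
{"op": "jog_arm", "data": {"turn": [[0,0,0],[0,0,0],[0,0,0]], "translation": [[0.002,0,0],[0.004,0,0],[0.004,0,0]], "grip": [1,1,1]}}

```text
clock: 5.2
tool_pos: [0.5434, 0.2209, 0.0563]
eef_rot: [0.707, 0.707, -0.004, 0.001]
contact_force: [-4.7, -8.3, 8.2]
opening: 0.513
finger_force: 40.0
```

Emit:
{"op": "jog_arm", "data": {"turn": [[0,0,0],[0,0,0],[0,0,0],[0,0,0],[0,0,0],[0,0,0],[0,0,0],[0,0,0]], "translation": [[0,0,0],[0,0,0],[0,0,0],[0,0,0],[0,0,-0.06],[0,0,-0.12],[0,0,-0.18],[0,0,-0.19]], "grip": [0,0,0,0,0,0,0,0]}}

```text
clock: 6.2
tool_pos: [0.5472, 0.2272, 0.2508]
eef_rot: [0.706, 0.708, 0.004, 0.001]
contact_force: [0.1, -0.0, -0.4]
opening: 1.001
finger_force: 0.0
```

```bash
python3 - <<'E'
from h import *
st(); im=snap('wrist','w2.png')
for t in('channel','mouth','sleeve_mid','catch'):
    print(t,[(d['position'],round(d['p'],2)) for d in models.find_in('wrist',t)] if t=='catch' else [(d['position'],round(d['p'],2)) for d in models.place_of('wrist',t)])
for n in('top','side'):
    cams.snapshot(n)
    for t in('plug','nose_tip'): print(n,t,[(d['position'],round(d['p'],2)) for d in models.place_of(n,t)])
    m=models.masks_of(n,'plug'); I=cams.snapshot(n)
    for d in m:
        p=d['pixels']; print(I[p].mean(0),np.argwhere(p).mean(0)[::-1],p.sum())
cv2.imwrite('pics/w2c.png',cv2.resize(im[60:330,230:420,::-1],None,fx=2,fy=2))
E
```

```text
6.2 [0.5472 0.2272 0.2508] yhead 0.166804926325714 z [ 0.0081  0.0039 -1.    ] F [ 0.0851 -0.011  -0.364 ] op 1.0006089749598723 ff 0.0
channel [([0.5438, 0.0979, 0.036], 0.68)]
mouth [([0.5459, 0.1731, 0.0541], 0.86)]
sleeve_mid [([0.54, 0.216, 0.055], 0.6)]
catch [([0.542, 0.213, 0.0462], 0.39)]
top plug [([0.543, -0.4033, 0.0002], 0.69), ([0.4555, -0.5213, -0.0024], 0.66), ([0.715, -0.3571, -0.0018], 0.61), ([0.6636, -0.541, 0.0023], 0.6)]
top nose_tip [([0.393, -0.4647, 0.0214], 0.88), ([0.6513, -0.4563, 0.0204], 0.77), ([0.5384, -0.3219, 0.0203], 0.63), ([0.6381, -0.3354, 0.02], 0.57)]
[124.529   90.9468 100.843 ] [467.4091 294.618 ] 809
[128.4646 122.7677  63.2266] [401.6609 190.6479] 693
[120.2572  84.7802  96.5603] [471.944  207.8333] 696
[116.0597  46.7045  44.3726] [417.1106 254.8006] 687
[137.5213  85.564   55.0194] [309.6453 310.9826] 516
side plug [([0.716, -0.3567, -0.0007], 0.71)]
side nose_tip [([0.5432, 0.0994, 0.0328], 0.55)]
[157.4135 140.5433  46.5769] [270.0817 181.9279] 208
[104.5623 109.4479 116.3643] [326.8783 405.9676] 8332
```

View pics/w2c.png

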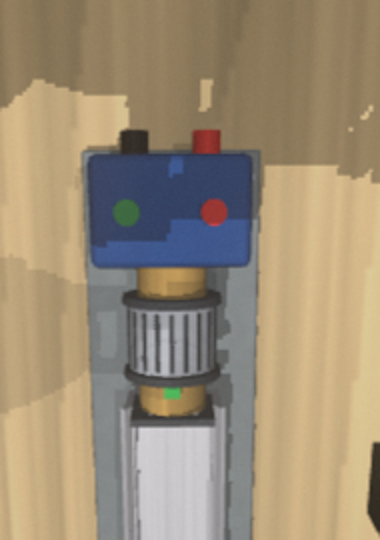

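The crop shows the sleeve drawn back with the green catch stud popped up in front of it at (172,393), so it is latched. Going to the plug.

Emit:
{"op": "jog_arm", "data": {"turn": [[0,0,-0.05],[0,0,-0.05],[0,0,-0.05],[0,0,-0.05],[0,0,-0.05],[0,0,-0.05],[0,0,-0.05],[0,0,-0.05],[0,0,-0.05],[0,0,-0.05],[0,0,-0.05],[0,0,-0.05],[0,0,-0.05],[0,0,-0.05],[0,0,-0.05]], "translation": [[-0.06,-0.005,0],[-0.12,-0.005,0],[-0.18,-0.005,0],[-0.24,-0.005,0],[-0.3,-0.005,0],[-0.36,-0.005,0],[-0.42,-0.005,0],[-0.48,-0.005,0],[-0.54,-0.005,0],[-0.6,-0.005,0.02],[-0.63,-0.005,0.04],[-0.63,-0.005,0.05],[-0.63,-0.005,0.05],[-0.63,-0.005,0.05],[-0.63,-0.005,0.05]], "grip": [0,0,0,0,0,0,0,0,0,0,0,0,0,0,0]}}

```text
clock: 8.82
tool_pos: [0.5427, -0.4028, 0.1974]
eef_rot: [0.687, 0.726, 0.0, 0.001]
contact_force: [0.9, 0.3, -0.5]
opening: 1.001
finger_force: 0.0
```

```bash
python3 - <<'E'
from h import *
st(); im=snap('wrist','w3.png')
for t in('plug','nose_tip'): print(t,[(d['position'],round(d['p'],2)) for d in models.place_of('wrist',t)])
h=cv2.cvtColor(im,cv2.COLOR_RGB2HSV)
m=(((h[...,0]<6)|(h[...,0]>174))&(h[...,1]>170)&(h[...,2]>40)).astype(np.uint8)
n,l,s,c=cv2.connectedComponentsWithStats(cv2.morphologyEx(m,cv2.MORPH_CLOSE,np.ones((7,7))))
for k in range(1,n):
    if s[k,4]>300:
        rc=cv2.minAreaRect(np.argwhere(l==k)[:,::-1].astype(np.float32)); b=cv2.boxPoints(rc); print(s[k],rc,'\n',ray('wrist',b,.04),'\n')
E
```

```text
8.825 [ 0.5427 -0.4028  0.1974] yhead 3.1446698318579474 z [ 0.0016 -0.0003 -1.    ] F [ 0.9034  0.2907 -0.4546] op 1.0014714504311317 ff 0.0
plug [([0.7116, -0.3569, 0.0008], 0.96), ([0.6636, -0.5345, 0.0024], 0.83), ([0.4555, -0.5279, 0.0042], 0.77), ([0.5385, -0.4088, 0.0038], 0.6)]
nose_tip [([0.6541, -0.4607, 0.0184], 0.97), ([0.3936, -0.4725, 0.0229], 0.88), ([0.634, -0.3374, 0.0216], 0.78)]
[ 298  183   44   84 3340] ((319.03564453125, 224.4667510986328), (42.07843780517578, 82.39930725097656), 1.9749339818954468) 
 [[ 0.5199 -0.444   0.04  ]
 [ 0.5197 -0.3649  0.04  ]
 [ 0.5579 -0.3641  0.04  ]
 [ 0.5607 -0.4433  0.04  ]]
```

View pics/w3.png

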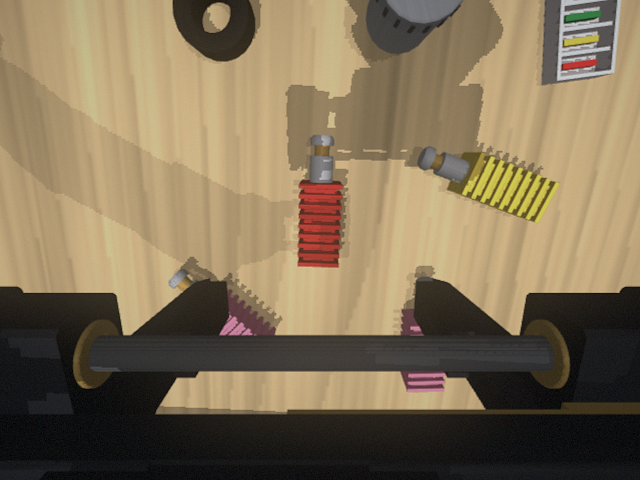

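The red plug is at (319,225), nose up towards +y, with clear space for the fingers on both sides. Descend and grasp.

Emit:
{"op": "jog_arm", "data": {"turn": [[0,0,0.025],[0,0,0.025],[0,0,0.025],[0,0,0.025],[0,0,0.025],[0,0,0.025],[0,0,0.025],[0,0,0.025],[0,0,0.025],[0,0,0.025],[0,0,0.025],[0,0,0.025]], "translation": [[-0.001,-0.003,0.06],[-0.001,-0.003,0.11],[-0.001,-0.003,0.145],[-0.001,-0.003,0.163],[-0.001,-0.003,0.163],[-0.001,-0.003,0.163],[-0.001,-0.003,0.163],[-0.001,-0.003,0.163],[-0.001,-0.003,0.163],[-0.001,-0.003,0.163],[-0.001,-0.003,0.163],[-0.001,-0.003,0.163]], "grip": [0,0,0,0,0,0,1,1,1,1,1,1], "force": 35}}

```text
clock: 10.48
tool_pos: [0.5398, -0.4051, 0.0336]
eef_rot: [0.697, 0.717, 0.001, 0.001]
contact_force: [2.8, 0.5, -0.3]
opening: 0.427
finger_force: 35.0
```

```bash
python3 - <<'E'
from h import *
st()
E
```

```text
10.475 [ 0.5398 -0.4051  0.0336] yhead 1.6247580129578376 z [ 0.002  -0.0005 -1.    ] F [ 2.8249  0.5334 -0.3188] op 0.4274911350432826 ff 34.99944090843201
```

Emit:
{"op": "jog_arm", "data": {"turn": [[0,0,0],[0,0,0],[0,0,0],[0,0,0.02],[0,0,0.02],[0,0,0.02],[0,0,0.02],[0,0,0.02],[0,0,0.02],[0,0,0.02],[0,0,0.02],[0,0,0.02],[0,0,0.02],[0,0,0.02],[0,0,0.02],[0,0,0.02]], "translation": [[0,0,-0.05],[0,0,-0.1],[0,0,-0.15],[0.04,0.0015,-0.19],[0.1,0.0037,-0.19],[0.16,0.006,-0.19],[0.22,0.008,-0.19],[0.28,0.0104,-0.19],[0.34,0.0126,-0.19],[0.4,0.015,-0.19],[0.45,0.0167,-0.17],[0.483,0.018,-0.13],[0.483,0.018,-0.1],[0.483,0.018,-0.086],[0.483,0.018,-0.086],[0.483,0.018,-0.086]], "grip": [1,1,1,1,1,1,1,1,1,1,1,1,1,1,1,1]}}

```text
clock: 12.48
tool_pos: [0.544, 0.0776, 0.1203]
eef_rot: [0.705, 0.709, 0.001, 0.001]
contact_force: [0.8, -0.4, -2.3]
opening: 0.43
finger_force: 35.0
```

```bash
python3 - <<'E'
from h import *
st(); im=snap('wrist','w4.png')
print(cams.camera_params('wrist'))
for t in('plug','nose_tip','mouth','sleeve_mid','channel'): print(t,[(d['position'],round(d['p'],2)) for d in models.place_of('wrist',t)])
E
```

```text
12.475 [0.544  0.0776 0.1203] yhead 0.37675533580457493 z [ 0.0018  0.     -1.    ] F [ 0.7711 -0.4187 -2.3466] op 0.4303890388588575 ff 34.99045372009277
{'fx': 336.5316732752374, 'fy': 336.5316732752374, 'cx': 320.94783214848525, 'cy': 242.19048620620373, 'eye': array([0.5422, 0.1459, 0.2724]), 'orientation': array([-0.1331, -0.0019,  0.0034,  0.9911])}
plug [([0.5439, 0.0749, 0.0938], 0.76)]
nose_tip [([0.5448, 0.1583, 0.1094], 0.82), ([0.3912, 0.1626, -0.0009], 0.31)]
mouth [([0.5456, 0.1728, 0.053], 0.9)]
sleeve_mid [([0.5423, 0.2184, 0.0559], 0.63)]
channel []
```

View pics/w4.png

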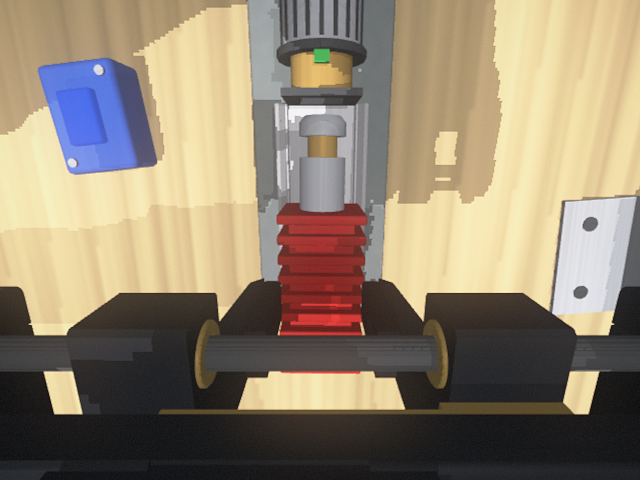

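```bash
python3 - <<'E'
from h import *
for nm,uv,z in(('body top front',(322.5,206),.126),('nose',(322.5,125),.117),('nose base',(322.2,205),.117),('plate top',(321.5,90),.07),('catch',(321.5,55),.078),('sleeve rim',(320.5,42),.081),('tube',(321.5,70),.072)):
    print(nm,ray('wrist',uv,z))
im=cv2.imread('pics/w4.png')
for v in(125,180,70,96): print(v,[tuple(im[v,u]) for u in range(270,376,3)] if 0 else np.abs(np.diff(im[v,250:400].astype(int),axis=0)).sum(1).nonzero()[0][np.abs(np.diff(im[v,250:400].astype(int),axis=0)).sum(1)[np.abs(np.diff(im[v,250:400].astype(int),axis=0)).sum(1).nonzero()[0]]>60]+250)
E
```

```text
body top front [[0.5429 0.1229 0.126 ]]
nose [[0.5426 0.157  0.117 ]]
nose base [[0.5428 0.1219 0.117 ]]
plate top [[0.5421 0.1785 0.07  ]]
catch [[0.542 0.194 0.078]]
sleeve rim [[0.5414 0.1992 0.081 ]]
tube [[0.542  0.1882 0.072 ]]
125 [252 253 274 275 278 284 285 286 287 288 298 299 345 346 353 355 357 367
 388]
180 [254 255 276 277 280 286 288 298 299 344 352 353 354 355]
70 [250 289 290 337 338 351 357 358 360 361 391]
96 [250 251 279 280 281 361]
```

The nose (322,125) lines up with the tube and face plate (320.7) to about 0.7 mm, and the plug is square to the channel. Lower it in with that correction.

Emit:
{"op": "jog_arm", "data": {"turn": [[0,0,0],[0,0,0],[0,0,0],[0,0,0],[0,0,0],[0,0,0],[0,0,0]], "translation": [[-0.003,-0.0006,0.015],[-0.003,-0.0006,0.03],[-0.003,-0.0006,0.04],[-0.003,-0.0006,0.046],[-0.003,-0.0006,0.05],[-0.003,-0.0006,0.052],[-0.003,-0.0006,0.052]], "grip": [1,1,1,1,1,1,1]}}

```text
clock: 13.65
tool_pos: [0.5436, 0.0749, 0.0679]
eef_rot: [0.704, 0.71, 0.001, 0.001]
contact_force: [-0.4, -1.3, 5.9]
opening: 0.434
finger_force: 35.0
```

Emit:
{"op": "jog_arm", "data": {"turn": [[0,0,0],[0,0,0],[0,0,0],[0,0,0],[0,0,0],[0,0,0],[0,0,0]], "translation": [[0.005,0,-0.001],[0.012,0,-0.001],[0.02,0,-0.001],[0.028,0,-0.001],[0.036,0,-0.001],[0.042,0,-0.001],[0.042,0,-0.001]], "grip": [1,1,1,1,1,1,1]}}

```text
clock: 14.52
tool_pos: [0.5432, 0.1186, 0.0684]
eef_rot: [0.704, 0.71, 0.001, 0.0]
contact_force: [3.7, -0.9, 1.0]
opening: 0.435
finger_force: 34.9
```

Emit:
{"op": "jog_arm", "data": {"turn": [[0,0,0],[0,0,0],[0,0,0],[0,0,0]], "translation": [[0.004,0,0],[0.008,0,0],[0.012,0,0],[0.012,0,0]], "grip": [1,1,1,1]}}

```text
clock: 15.02
tool_pos: [0.5431, 0.1259, 0.0686]
eef_rot: [0.705, 0.709, -0.001, 0.002]
contact_force: [2.7, -8.7, 3.4]
opening: 0.436
finger_force: 34.9
```

Catch trip resistance (about 8 N) felt; keep pushing.

Emit:
{"op": "jog_arm", "data": {"turn": [[0,0,0],[0,0,0],[0,0,0],[0,0,0],[0,0,0]], "translation": [[0.003,0,0],[0.006,0,0],[0.009,0,0],[0.011,0,0],[0.011,0,0]], "grip": [1,1,1,1,1]}}

```text
clock: 15.65
tool_pos: [0.5431, 0.1337, 0.0685]
eef_rot: [0.706, 0.708, -0.002, 0.003]
contact_force: [4.2, -14.1, 2.7]
opening: 0.436
finger_force: 34.9
```

```bash
python3 - <<'E'
from h import *
st(); im=snap('wrist','w5.png')
for t in('plug','mouth','sleeve_mid','catch'): print(t,[(d['position'],round(d['p'],2)) for d in models.find_in('wrist',t)])
E
```

```text
15.65 [0.5431 0.1337 0.0685] yhead 0.189937561559622 z [ 0.001  -0.0078 -1.    ] F [  4.1588 -14.0748   2.715 ] op 0.436360455338186 ff 34.92054887465201
plug [([0.5391, 0.1389, 0.078], 0.63), ([0.7458, 0.0829, 0.0004], 0.56)]
mouth [([0.5453, 0.211, 0.0472], 0.76)]
sleeve_mid [([0.5427, 0.2019, 0.0725], 0.83)]
catch []
```

View pics/w5.png

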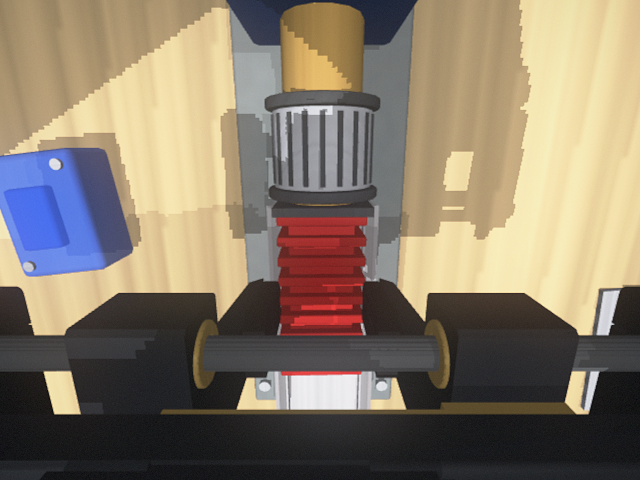

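```bash
python3 - <<'E'
from h import *
print(ray('wrist',[(321,190),(321,95),(321,218)],.081),ray('wrist',[(321,218)],.075))
print(proj('wrist',[[.5425,.1798,.081],[.5425,.1878,.081],[.5425,.2235,.081],[.5425,.2315,.081]]))
E
```

```text
[[0.5419 0.1861 0.081 ]
 [0.5418 0.2222 0.081 ]
 [0.5419 0.1744 0.081 ]] [[0.542  0.1731 0.075 ]]
[[322.3714 205.1544]
 [322.4636 185.7732]
 [322.913   91.2827]
 [323.0232  68.1156]]
```

The sleeve's rear edge is at row 92, which matches fully forward (an 8 mm stall would put it at 68), and the stud is hidden. It is locked, so release and lift.

Emit:
{"op": "jog_arm", "data": {"turn": [[0,0,0],[0,0,0],[0,0,0],[0,0,0],[0,0,0],[0,0,0],[0,0,0],[0,0,0],[0,0,0],[0,0,0]], "translation": [[-0.004,0,0],[-0.006,0,0],[-0.006,0,0],[-0.006,0,0],[-0.006,0,-0.02],[-0.006,0,-0.06],[-0.006,0,-0.12],[-0.006,0,-0.17],[-0.006,0,-0.17],[-0.006,0,-0.17]], "grip": [0,0,0,0,0,0,0,0,0,0]}}

```text
clock: 17.15
tool_pos: [0.5413, 0.1346, 0.2378]
eef_rot: [0.704, 0.71, -0.0, -0.001]
contact_force: [-0.5, -0.4, 0.2]
opening: 0.997
finger_force: 0.0
```

```bash
python3 - <<'E'
from h import *
st(); im=snap('wrist','w6.png')
print(proj('wrist',[[.5425,.1798,.081],[.5425,.2235,.081],[.5425,.2315,.081],[.5425,.174,.075],[.5425,.094,.075]]))
for t in('plug','sleeve_mid','catch'): print(t,[(d['position'],round(d['p'],2)) for d in models.place_of('wrist',t)] if t!='catch' else models.find_in('wrist',t))
cv2.imwrite('pics/w6c.png',cv2.resize(im[100:340,220:430,::-1],None,fx=2,fy=2))
E
```

```text
17.15 [0.5413 0.1346 0.2378] yhead 0.4976862508195895 z [-0.0013  0.0001 -1.    ] F [-0.4648 -0.4261  0.1656] op 0.9969630135955513 ff 0.0
[[324.5175 176.2628]
 [325.1112 125.0017]
 [325.225  115.1743]
 [324.3907 182.1617]
 [323.4432 264.2985]]
plug [([0.5409, 0.1263, 0.0378], 0.59)]
sleeve_mid [([0.5391, 0.1975, 0.0571], 0.66)]
catch []
```

View pics/w6c.png

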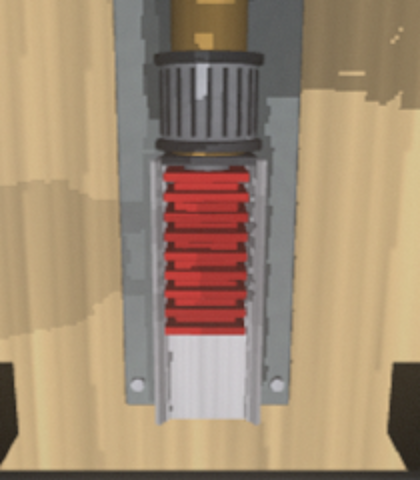

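The crop shows the plug flat in the channel, its body within about 2 mm of the face plate (inside the 3 mm end play). The sleeve is fully forward, with its rear rim at crop row 55, as predicted for zero. The gripper is clear, so I'm handing in.

```bash
python3 -c "
from plant import r
print(r.finish_job())"
```

```text
the job is handed in; nothing more can be done
None
```

The red plug is in the port, locked by the sleeve, which sprang fully forward by itself; it rests about 2 mm back within its 3 mm end play. The gripper is clear, and I handed the job in at about 17 s without seeing a verdict.

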